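# Uncover the beakers and load the sampler bay

### The job

Get the sampler bay ready for a run: lift the knobbed lid off every covered beaker and leave the lid lying flat, knob up, on the little steel lid rack, and stand all four beakers, those that had no lid too, upright and uncovered on the floor of the low white sampler bay. When all the beakers are in and all the lids are on the rack, push the bay's hinged guard door shut until its catch holds it. Do not knock over or push away the plastic cup that stands among the beakers.

Things in the scene. Friction and masses are not known exactly. Their poses are not given: they have to be found in the camera images.
- beaker_1: clear glass beaker, 55 mm outside diameter, 70 mm high, open at the top, about 60 g; identical with the other beakers, starts upright on the worktop, with or without a lid on it. Origin at the centre of its underside, z up along its axis
- lid_1: loose steel lid of beaker_1 (two to four of the lids are there), 45 g: disc of 60 mm diameter, under it a plug of 36 mm diameter, on it a black knob of 20 mm diameter. Origin at the centre of the plug's underside, z up its axis: plug z = 0 to 5 mm, disc 5 to 9, knob (grasp here) 13 to 33. On the beaker it starts 65 mm above the beaker's origin; on the rack its plug stands on the plate
- beaker_2: clear glass beaker, 55 mm outside diameter, 70 mm high, open at the top, about 60 g; identical with the other beakers, starts upright on the worktop, with or without a lid on it. Origin at the centre of its underside, z up along its axis
- lid_2: loose steel lid of beaker_2 (two to four of the lids are there), 45 g: disc of 60 mm diameter, under it a plug of 36 mm diameter, on it a black knob of 20 mm diameter. Origin at the centre of the plug's underside, z up its axis: plug z = 0 to 5 mm, disc 5 to 9, knob (grasp here) 13 to 33. On the beaker it starts 65 mm above the beaker's origin; on the rack its plug stands on the plate
- beaker_3: clear glass beaker, 55 mm outside diameter, 70 mm high, open at the top, about 60 g; identical with the other beakers, starts upright on the worktop, with or without a lid on it. Origin at the centre of its underside, z up along its axis
- lid_3: loose steel lid of beaker_3 (two to four of the lids are there), 45 g: disc of 60 mm diameter, under it a plug of 36 mm diameter, on it a black knob of 20 mm diameter. Origin at the centre of the plug's underside, z up its axis: plug z = 0 to 5 mm, disc 5 to 9, knob (grasp here) 13 to 33. On the beaker it starts 65 mm above the beaker's origin; on the rack its plug stands on the plate
- beaker_4: clear glass beaker, 55 mm outside diameter, 70 mm high, open at the top, about 60 g; identical with the other beakers, starts upright on the worktop, with or without a lid on it. Origin at the centre of its underside, z up along its axis
- lid_4: loose steel lid of beaker_4 (two to four of the lids are there), 45 g: disc of 60 mm diameter, under it a plug of 36 mm diameter, on it a black knob of 20 mm diameter. Origin at the centre of the plug's underside, z up its axis: plug z = 0 to 5 mm, disc 5 to 9, knob (grasp here) 13 to 33. On the beaker it starts 65 mm above the beaker's origin; on the rack its plug stands on the plate
- rack_top (a point): centre of the upper face of the lid rack's plate: a fixed square steel tray on four legs, 60 mm above the worktop, 142 mm square inside a rim 8 mm high; room for four lids in two rows of two, 68 mm apart. x and y run parallel to its sides, z up
- bay_floor (a point): centre of the floor (4 mm above the worktop) of the fixed, open-topped white sampler bay, inside 200 mm along its x (away from the robot) by 180 mm along its y; walls 6 mm thick, tops 55 mm above the worktop; the guard door closes its front (-x) side. Room for four beakers in two rows of two (100 mm apart along x, 76 mm along y)
- guard_door (a joint): angle of the bay's guard door, rad: 0 shut, grows as it swings out towards the robot about its upright hinge at the bay's front left corner; starts at 0.55 to 1.0, stays where left. In the last 0.04 rad it must be pushed past a sprung ball catch (a few N at the free edge), which then holds it at 0. Upright panel 194 mm wide, 8 mm thick, top 55 mm above the worktop
- door_hinge (a point): point on the door's hinge axis, level with its top edge; axes turn with the door: y points from the free edge to the hinge, x square to the panel, into the bay when the door is shut. The door's mid-plane holds this point
- door_edge (a point): point on the door's free vertical edge, level with its top, 194 mm from the hinge, axes as door_hinge; push the outer face near here
- cup_small: bystander: small clear plastic cup, 61 mm across the rim, 66 mm high, no lid, standing among the beakers; leave it. Origin at the centre of its underside
- milk_analyser: bystander and obstacle: tall fixed benchtop instrument between the beakers and rack (on its left) and the bay (on its right). It always takes up x = 0.34 to 0.73, y = -0.20 to +0.04 in the robot's frame; its front slopes up from about 0.10 m high at x = 0.36 to 0.30 m at x = 0.57 and beyond; a probe on its rear reaches 0.45 m. Pass above it or in front
There are look-alikes about, which are no part of the job. What is shaped like the beaker_1 but purple is not meant.

How it is judged:
On the way, in this order (a step that is already met when the one before it is completed fails the run):
1. every beaker stands upright and uncovered in the bay and every lid lies knob up on the lid rack (x of beaker_1 in the frame of bay_floor between -0.08 and 0.08 m and y of beaker_1 in the frame of bay_floor between -0.075 and 0.075 m and z of beaker_1 in the frame of bay_floor between -0.012 and 0.012 m and angle between each of beaker_1, beaker_2, beaker_3, beaker_4's own z axis and vertical below 0.15 rad and x of lid_1 in the frame of rack_top between -0.062 and 0.062 m and y of lid_1 in the frame of rack_top between -0.062 and 0.062 m and z of lid_1 in the frame of rack_top between -0.012 and 0.012 m and angle between each of lid_1, lid_2, lid_3, lid_4's own z axis and vertical below 0.2 rad and x of beaker_2 in the frame of bay_floor between -0.08 and 0.08 m and y of beaker_2 in the frame of bay_floor between -0.075 and 0.075 m and z of beaker_2 in the frame of bay_floor between -0.012 and 0.012 m and x of lid_2 in the frame of rack_top between -0.062 and 0.062 m and y of lid_2 in the frame of rack_top between -0.062 and 0.062 m and z of lid_2 in the frame of rack_top between -0.012 and 0.012 m and x of beaker_3 in the frame of bay_floor between -0.08 and 0.08 m and y of beaker_3 in the frame of bay_floor between -0.075 and 0.075 m and z of beaker_3 in the frame of bay_floor between -0.012 and 0.012 m and x of lid_3 in the frame of rack_top between -0.062 and 0.062 m and y of lid_3 in the frame of rack_top between -0.062 and 0.062 m and z of lid_3 in the frame of rack_top between -0.012 and 0.012 m and x of beaker_4 in the frame of bay_floor between -0.08 and 0.08 m and y of beaker_4 in the frame of bay_floor between -0.075 and 0.075 m and z of beaker_4 in the frame of bay_floor between -0.012 and 0.012 m and x of lid_4 in the frame of rack_top between -0.062 and 0.062 m and y of lid_4 in the frame of rack_top between -0.062 and 0.062 m and z of lid_4 in the frame of rack_top between -0.012 and 0.012 m and linear speed of each of beaker_1, lid_1, beaker_2, lid_2, beaker_3, lid_3, beaker_4, lid_4 below 0.02 m/s), for 0.2 s.
2. the guard door is pushed shut onto its catch (value of joint guard_door below 0.03 rad), for 0.3 s.
At the end, for the whole second after the job is handed in: Beakers upright (0.15 rad) on the bay floor, axes within 80 mm (bay x) and 75 mm (bay y) of its centre; their lids flat, knob up (0.2 rad), on the rack's plate, within 62 mm of its centre along each rack axis; all at rest; guard door below 0.03 rad (all of step 1 and value of joint guard_door below 0.03 rad and velocity of joint guard_door below 0.05 rad/s); the robot touches nothing.
It fails at once if the plastic cup is knocked over or shifted by more than 5 cm (angle between cup_small's own z axis and vertical above 0.6 rad or distance of cup_small from where it was at the start of the episode above 0.05 m).
Of lid_1, lid_2, lid_3, lid_4 only 2 to 4 are there at a start; the rules pass over those that are not, and their reading is None.
At some moment in a run one of beaker_1, beaker_2, beaker_3, beaker_4 may be knocked a few centimetres aside while the robot is not near it.
Once in a run the grip may slacken for a moment while it holds something.
It also fails if it takes over 210 s, if anything falls off the work surface, if the arm or the gripper's body presses on something with over 40 N, if the wrist force passes 120 N, or if a joint passes its speed limit or range.

### The arm

A 6-joint arm with a two-finger parallel gripper is mounted at the origin on a cart in front of the work surface, level with it; the furniture and walls round the work are solid. World frame = base frame: x ahead of the robot, y to its left, z up, the work surface at z = 0. Lengths are in m, angles in rad, forces in N, time in s.
With the tool pointing down it reaches from about 0.425 to 0.925 m from the base axis. Payload 12.5 kg.
Tool frame: the origin (TCP) lies midway between the tips of the shut fingers; the grasp point (between the pads) lies 19 mm behind it; z points along the fingers, y is the line along which they close (so a half turn about z gives the same grasp; the last joint's range is limited). The gripper opens to 85 mm and grips with 20 to 120 N. Pads are 22 mm wide; open, the fingers measure 114 mm over their backs; the gripper's body (76 mm by 85 mm) begins 54 mm behind the grasp point. The pads swing forward as they close: fully open they stand 13 mm farther back than shut.
Start: joints at [1.076, 0.491, 1.559, -0, 1.092, -0.106], TCP at [0.237, 0.578, 0.231] pointing down, gripper open.
Joint ranges: [-3.1, 3.1], [-0.84, 2.19], [0.05, 2.79], [-1.13, 4.28], [0.06, 2.93], [-2.69, 2.69]. Speed limits (rad/s): [2.22, 2.22, 2.79, 3.14, 3.14, 3.14].

### API

Orientations are given as [roll, pitch, yaw] about the fixed x, y, z axes, in that order (R = Rz(yaw) Ry(pitch) Rx(roll)).
In Python, from cell import robot gives the robot as it stands.
- The arm moves only by the shell command python3 -m handwheel 'ROWS' [FORCE]. ROWS is a JSON object of lists of equal length, an entry for each row: "delta_pos": the shift along the tool's x, y, z in units of 25 mm (1.0 is 25 mm), a list of three; "angular": the turn, a rotation vector about the tool's x, y, z in units of 6 degrees (1.0 is 6 degrees), a list of three; "hand": the closure, from -1 (fully open) to 1 (shut). A call has 1 to 20 rows; each row is the pose to reach, as a shift and turn from the pose commanded when the call began, along the tool's axes at that moment; what a row does not reach only later rows make up. A row lasts 1/8 s, in which the tool goes at most 62.5 mm and 10.7 degrees, less where a joint would pass 70% of its speed; a pose out of reach is approached as far as the arm can. A call with a gripper value outside its range is refused whole. The fingers move at their own pace and stop on an object; FORCE is the grip in N (left out, the last holds). Time passes only in rows, so rows that repeat a pose let the fingers close. It gives the time, the measured TCP pose, the force and the opening at its end, in the units of the state.
- robot.get_state(): the state, without advancing time (a new reading comes with each control period).
- robot.camera(name): name is "side" or "top"; returns a dict with "frame" (480x640x3 uint8, blue, green, red), "z_map" (480x640 float32, m along the optical axis (not along the pixel's ray), 0 where there is no reading), "fov_y" (degrees; the focal length in pixels is half the picture's height over the tangent of half this angle, whatever the lens; pixels are square), "cx", "cy" (the principal point, pixels), "view" (4x4, takes a point from world to camera coordinates). Camera axes: x right, y up, looking along -z (the intrinsics and any distortion apply to the point x, -y, -z); pixel columns grow to the right and rows downward; lengths in m; the calibration is good to about 2 mm. A picture is of the moment at which its call begins.
- robot.hand_in(): hands the job in, once; it reports no verdict.
The state is a dict: "time_s": time; "joint_pos": joint angles; "joint_velocities": joint speeds; "tau": joint torques, N m; "tcp_pos": TCP position; "ee_rot": TCP orientation; "force": force on the tool from outside, world axes, zero at the start; "moment": the same for the moment, N m; "finger_gap": finger opening in m.
Only numpy, scipy, OpenCV 4.12 (cv2) and the standard library are available. Lean on these libraries where they do the work, as an engineer would, in place of code of your own. Each camera call takes 0.05 s, during which the arm holds its last target. There are 200 camera calls.

## Working session

There is one attempt and no reset: what is moved stays moved. The work goes in short steps, Python scripts to look and compute and a shell command to move; the robot and the scene stay as the last step left them, time stands still between calls to the robot, and variables do not carry over. Pictures are saved under pics/ and viewed, on a budget of 14 in all, crops included, one or two more only if the job needs it, and the job is handed in when it is done.

```bash
ls; mkdir -p pics; cat > h.py <<'E'
import numpy as np, cv2
from cell import robot
def snap(name,save=None):
    c=robot.camera(name)
    if save: cv2.imwrite('pics/'+save,c['frame'])
    return c
def K(c):
    f=240/np.tan(np.radians(c['fov_y'])/2); return f
def ray(c,u,v):
    f=K(c);V=c['view'];R=V[:3,:3];o=-R.T@V[:3,3]
    d=R.T@np.array([(u-c['cx'])/f,-(v-c['cy'])/f,-1.]); return o,d
def onplane(c,u,v,z):
    o,d=ray(c,u,v); return o+d*(z-o[2])/d[2]
def proj(c,p):
    f=K(c);q=c['view'][:3,:3]@np.asarray(p)+c['view'][:3,3]
    return c['cx']+f*q[0]/-q[2], c['cy']-f*q[1]/-q[2]
def cloud(c):
    f=K(c);v,u=np.mgrid[:480,:640];z=c['z_map']
    q=np.stack([(u-c['cx'])/f*z,-(v-c['cy'])/f*z,-z],-1)
    V=c['view'];return (q-V[:3,3])@V[:3,:3]
E
python3 - <<'E'
from h import *
for n in('top','side'):
    c=snap(n,n+'0.png'); print(n,{k:(v if not hasattr(v,'shape') or v.size<20 else v.shape) for k,v in c.items()})
print(robot.get_state())
E
```

```text
pics
top {'frame': (480, 640, 3), 'z_map': (480, 640), 'fov_y': 43.56134152487897, 'cx': 315.589847745996, 'cy': 243.30069107096662, 'view': array([[-0.00921428, -0.99991774, -0.0089224 , -0.04718018],
       [ 0.998075  , -0.00974382,  0.06124824, -0.56709144],
       [-0.06133014, -0.00834086,  0.99808268, -1.51289731],
       [ 0.        ,  0.        ,  0.        ,  1.        ]])}
side {'frame': (480, 640, 3), 'z_map': (480, 640), 'fov_y': 44.85337584300187, 'cx': 323.432604454886, 'cy': 245.29905239154323, 'view': array([[ 0.80473454, -0.59356188, -0.00930658, -0.50859788],
       [ 0.50023981,  0.66960335,  0.54899133, -0.30060606],
       [-0.31962861, -0.44644781,  0.83577623, -1.48906192],
       [ 0.        ,  0.        ,  0.        ,  1.        ]])}
{'time_s': 0.1, 'joint_pos': array([ 1.07638295e+00,  4.91502706e-01,  1.55936055e+00,  4.21111698e-07,
        1.09170365e+00, -1.05605661e-01]), 'joint_velocities': array([-0.00026809, -0.00093059, -0.00179307,  0.00349989,  0.00010287,
        0.00084612]), 'tau': array([ 3.44080290e-03, -6.19446731e+01, -2.62025803e+01, -5.01358375e-05,
        2.90244636e-03,  1.71856607e-05]), 'tcp_pos': array([0.23682193, 0.57819402, 0.23079368]), 'ee_rot': array([-3.14062387e+00, -1.03066375e-04,  2.75278469e+00]), 'force': array([-0.29926066, -0.06622457, -0.60023717]), 'moment': array([ 0.02694494,  0.03692336, -0.02783936]), 'finger_gap': 0.08565202501937391}
```

View pics/top0.png

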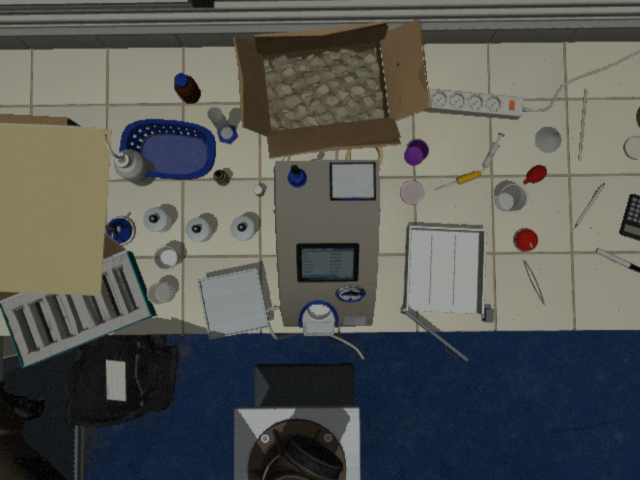

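View pics/side0.png

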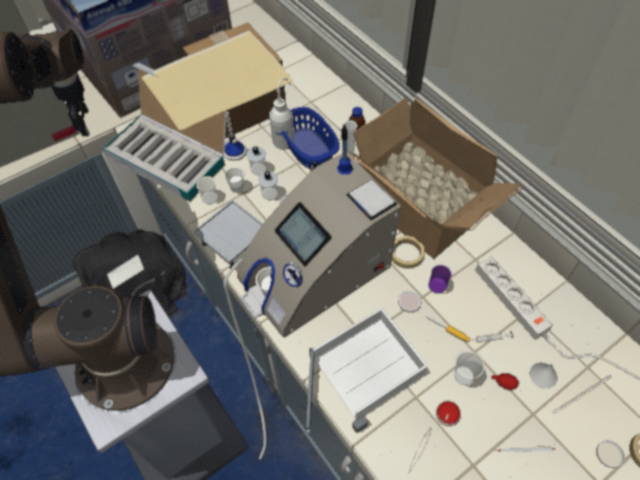

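The top view shows three black-knobbed lids at (157,217), (200,229) and (243,227). Two open clear vessels stand at (167,256) and (161,290). The rack is at (235,302), the bay at (445,270), and the door is open from (405,310) to (465,358). Look-alikes are the purple beaker at (416,152), the clear vessel at (510,196), the blue-footed thing at (120,230) and the bottles at (222,177) and (259,189). I'll take one close crop to tell the beaker from the cup.

```bash
python3 - <<'E'
import cv2, numpy as np
a=cv2.imread('pics/top0.png')[195:315,100:280]; b=cv2.imread('pics/side0.png')[135:225,180:315]
a=cv2.resize(a,None,fx=4.4,fy=4.4,interpolation=cv2.INTER_CUBIC)[:, :792]
a=cv2.resize(a,(450,300)); b=cv2.resize(b,(450,300),interpolation=cv2.INTER_CUBIC)
cv2.imwrite('pics/crop1.png',cv2.resize(np.vstack([a,b]),(450,600)))
t=cv2.imread('pics/top0.png')
cv2.imwrite('pics/crop2.png',np.hstack([cv2.resize(t[270:320,140:190],(400,400),interpolation=cv2.INTER_CUBIC),cv2.resize(t[235:285,140:190],(400,400),interpolation=cv2.INTER_CUBIC)]))
E
```

```text
(no output)
```

View pics/crop1.png

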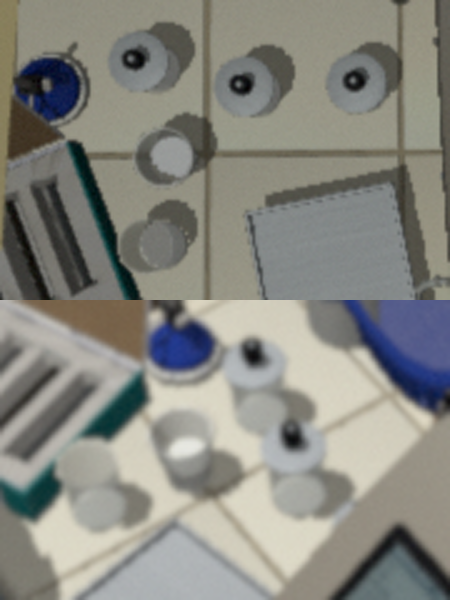

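The crop shows the lidded beakers with a translucent grey base disc. The vessel at (161,290) looks the same, while the one at (167,256) has a white bottom and a dark rim. I'll check this with the depth map and rim sizes, and measure everything else at the same time.

```bash
python3 - <<'E'
from h import *
np.set_printoptions(precision=3,suppress=True)
c=snap('top');P=cloud(c);s=snap('side');Q=cloud(s)
for u,v in[(161,290),(167,256),(510,196)]:
    w=P[v-18:v+19,u-18:u+19]; print(u,v); print((w[::3,::3,2]*1000).astype(int))
# knobs: dark pixels z>~.085
for n,c_,X in(('top',c,P),('side',s,Q)):
    g=c_['frame'].max(2)
    for nm,m in(('knob',(g<60)&(X[...,2]>.06)&(X[...,2]<.13)&(X[...,0]>.3)&(X[...,1]>.05)&(X[...,1]<.6)),):
        k,l,st,ce=cv2.connectedComponentsWithStats(m.astype('uint8'))
        for i in range(1,k):
            if st[i,4]>8: print(n,nm,st[i,4],ce[i],onplane(c_,*ce[i],.095),X[l==i].mean(0))
# rack rim: depth
m=(abs(P[...,2]-.062)<.014)&(P[...,1]>.06)&(P[...,1]<.4)&(P[...,0]>.2)&(P[...,0]<.55)
k,l,st,ce=cv2.connectedComponentsWithStats(m.astype('uint8'))
for i in range(1,k):
    if st[i,4]>300:
        p=P[l==i][:,:2].astype('float32'); r=cv2.minAreaRect(p); print('rack?',st[i],r,P[l==i][:,2].mean())
# bay walls & door
m=(P[...,2]>.042)&(P[...,2]<.068)&(P[...,1]>-.7)&(P[...,1]<-.2)&(P[...,0]>.2)&(P[...,0]<.65)
k,l,st,ce=cv2.connectedComponentsWithStats(m.astype('uint8'))
for i in range(1,k):
    if st[i,4]>30:
        p=P[l==i][:,:2].astype('float32'); r=cv2.minAreaRect(p); print('bay?',st[i],r,P[l==i][:,2].mean())
cv2.imwrite('pics/mask.png',m.astype('uint8')*255)
E
```

```text
161 290
[[ 3  3  4  3  4 -2  3  5  1  0 -1  0  4]
 [-2  4 -6  1  9  4  0  1  4  3 -6  8  0]
 [ 6  3  0  3  4 -5  0  7  0 -3 -2 -1  5]
 [ 7 -3 -2  4  2  0  0  0  2 -3 -3  0  0]
 [16 -4  2 72 64 31  7 66 24  6 -1  0  1]
 [20  1 68 50 22  7  2  1 60 37 -1  4 -1]
 [33 14 67 34 12  1  1  2  4 47 19 -3  0]
 [47 16 61 25 11  1  4 -1  2 46 16 -4  4]
 [49 29 63 40 14  1  5  1  0 51  8  0 -3]
 [42 36 72 47 29  9  2 -1 66 26  0 -8  5]
 [38 49 23 69 64 36 18 76 19  2  5  0 -2]
 [39 49 33  6 -2  2  0  1  2  2  1  0  0]
 [40 43 40 18 -1 -2  3  0  1 -4 -3  6  0]]
167 256
[[ 2 -3  3  0 -1 -3 -3  4  9  0 -2  2  3]
 [-1  5 -1 -3  5 -1 -1  3 -5  0 -6  2  5]
 [ 2  2  0 -2  4 -1  5  1 -1 -3  0  5 -3]
 [ 8 -7 -2  5 65 61 64 67  3  0  0 -2  0]
 [ 0 -5  1 62 49 33 36 29 71 -1 -1  2  0]
 [ 0 -1 59 50 34 37 26 25 23 68  3 -4  1]
 [-6  1 58 41 30 33 31 32 30 66  0 -4 -2]
 [-5 -1 59 39 32 37 29 30 31 67  3 -1  0]
 [-3  1 65 46 34 27 29 30 32 67 -4  2  5]
 [ 4  0 66 55 41 28 33 25 66  0  6 -3  2]
 [ 5  7 -5 64 62 55 47 69 -2  5  1 -4  3]
 [ 0  2 -1  1  0  2  5  4  0  3 -4 -8  3]
 [ 1  1 12  0  1 -1  4  0 -2 -3  
[... 1384 characters left out ...]
.095] [0.722 0.507 0.086]
side knob 21 [361.048 122.571] [0.951 0.233 0.095] [0.962 0.245 0.079]
side knob 14 [231.214 138.429] [0.591 0.42  0.095] [0.6   0.441 0.072]
side knob 17 [255.706 151.118] [0.623 0.331 0.095] [0.624 0.332 0.093]
side knob 15 [314.467 164.467] [0.734 0.181 0.095] [0.734 0.181 0.095]
side knob 19 [267.263 176.263] [0.596 0.227 0.095] [0.598 0.229 0.092]
rack? [ 198  268   71   72 3763] ((0.4181455671787262, 0.15120965242385864), (0.15030908584594727, 0.15125250816345215), 11.089803695678711) 0.061382816848110915
bay? [ 402  226   85  136 1056] ((0.4394884407520294, -0.368425190448761), (0.19929789006710052, 0.32726380228996277), 86.02938842773438) 0.05353254117867021
```

View pics/crop2.png

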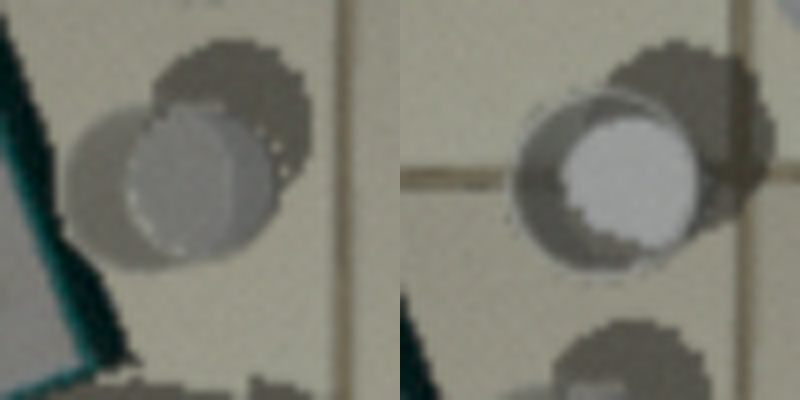

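The crop settles it. The vessel at (161,290) has a rim about 50 px-mm wide (scaled) with depth to 70 mm, and it is empty. The one at (167,256) has a rim 1.12 times wider at about 65 mm, with white contents, so it is the cup. The fourth beaker is therefore the one at (161,290), which has no lid, and the three others have lids. Next I'll measure the geometry more precisely.

```bash
cat >> h.py <<'E'
np.set_printoptions(precision=3,suppress=True)
def circ(P,seed,lo,hi,r=.045):
    m=(P[...,2]>lo)&(P[...,2]<hi)&(np.hypot(P[...,0]-seed[0],P[...,1]-seed[1])<r)
    p=P[m][:,:2].astype('float32')
    if len(p)<8: return None
    (c,R)=cv2.minEnclosingCircle(p); return np.array(c),R,len(p),p.mean(0)
def go(p,yaw=None,grip_yaw_free=True):
    """print the shift/turn in handwheel units from the present pose to world p, yaw"""
    from scipy.spatial.transform import Rotation as Ro
    s=robot.get_state(); R=Ro.from_euler('xyz',s['ee_rot']).as_matrix()
    T=R if yaw is None else Ro.from_euler('xyz',[np.pi,0,yaw]).as_matrix()
    print('t',round(s['time_s'],2),'dp',np.round(R.T@(np.array(p)-s['tcp_pos'])/.025,2),'ang',np.round(Ro.from_matrix(R.T@T).as_rotvec()/np.radians(6),2))
E
python3 - <<'E'
from h import *
c=snap('top');P=cloud(c)
for s in[(.625,.34),(.6,.236),(.604,.126)]: print('lid',circ(P,s,.060,.085,.04))
for u,v,z,n in[(158.5,293,.07,'b4'),(167-1,256,.066,'cup')]:
    s=onplane(c,u,v,z); print(n,s,circ(P,s,.055,.085,.035))
B=P[226:370,400:500]; m=(B[...,2]>.046)&(B[...,2]<.064)
p=B[m][:,:2]
best=None
for a in np.radians(np.arange(-8,8,.25)):
    R=np.array([[np.cos(a),np.sin(a)],[-np.sin(a),np.cos(a)]]); q=p@R.T
    h=np.histogram(q[:,1],np.arange(-.7,-.1,.004))[0]; sc=np.sort(h)[-4:].sum()
    if best is None or sc>best[0]: best=(sc,a,q)
sc,a,q=best; print('bay yaw deg',np.degrees(a))
h,e=np.histogram(q[:,1],np.arange(-.7,-.1,.003)); print([(round(e[i],3),h[i]) for i in range(len(h)) if h[i]>15])
h,e=np.histogram(q[:,0],np.arange(.2,.75,.003)); print([(round(e[i],3),h[i]) for i in range(len(h)) if h[i]>15])
R=np.array([[np.cos(a),np.sin(a)],[-np.sin(a),np.cos(a)]])
for u,v in[(405,310),(465,358)]: print('door',onplane(c,u,v,.055), R@onplane(c,u,v,.055)[:2])
# tray near b4
b4=onplane(c,158.5,293,.07)
m=(P[...,2]>.02)&(np.hypot(P[...,0]-b4[0],P[...,1]-b4[1])<.09)&(P[...,1]>b4[1]+.03)
w=P[m];print('tray',w[:,2].max(), w[np.argsort(w[:,1])[:5]], w[::40])
E
```

```text
lid (array([0.626, 0.344]), 0.030683333054184914, 397, array([0.626, 0.342], dtype=float32))
lid (array([0.6  , 0.239]), 0.031053725630044937, 402, array([0.6  , 0.237], dtype=float32))
lid (array([0.604, 0.128]), 0.03027118369936943, 398, array([0.603, 0.127], dtype=float32))
b4 [0.445 0.333 0.07 ] (array([0.444, 0.336]), 0.02821100689470768, 135, array([0.443, 0.339], dtype=float32))
cup [0.536 0.317 0.066] (array([0.532, 0.32 ]), 0.03145362809300423, 156, array([0.533, 0.324], dtype=float32))
bay yaw deg -3.0000000000000004
[(np.float64(-0.445), np.int64(63)), (np.float64(-0.442), np.int64(119)), (np.float64(-0.439), np.int64(89)), (np.float64(-0.259), np.int64(80)), (np.float64(-0.256), np.int64(116)), (np.float64(-0.253), np.int64(56))]
[(np.float64(0.614), np.int64(84)), (np.float64(0.617), np.int64(95)), (np.float64(0.62), np.int64(28))]
door [ 0.397 -0.272  0.055] [ 0.411 -0.251]
door [ 0.279 -0.416  0.055] [ 0.301 -0.401]
tray 0.2293708705017697 [[0.41  0.363 0.037]
 [0.408 0.364 0.053]
 [0.385 0.364 0.043]
 [0.412 0.364 0.034]
 [0.39  0.364 0.042]] [[0.503 0.401 0.031]
 [0.487 0.402 0.043]
 [0.478 0.406 0.047]
 [0.47  0.408 0.05 ]
 [0.463 0.413 0.041]
 [0.457 0.39  0.043]
 [0.452 0.38  0.05 ]
 [0.448 0.382 0.05 ]
 [0.443 0.383 0.047]
 [0.437 0.377 0.035]
 [0.43  0.414 0.029]
 [0.425 0.397 0.044]
 [0.42  0.391 0.037]
 [0.415 0.381 0.036]
 [0.41  0.374 0.045]
 [0.402 0.411 0.03 ]
 [0.398 0.391 0.044]
 [0.393 0.377 0.042]
 [0.385 0.387 0.04 ]]
```

The radii confirm the choice: b4 28 mm, cup 31 mm, lids 30 to 31 mm.

| Item | Position (m) | Yaw |
|---|---|---|
| Bay centre | (.497, -.374) | -3° |
| Rack centre | (.418, .151) | +11° |

My plan is lids first, to rack slots A, B and C, then the beakers, then the door.

```bash
python3 - <<'E'
from h import *
go((.43,.27,.25),np.pi/2)
E
```

```text
t 0.25 dp [-11.82  -8.48  -0.75] ang [-0.    0.   11.29]
```

```bash
python3 -m handwheel '{"delta_pos":[[-4,-3,-0.7],[-8,-6,-0.7],[-11.8,-8.5,-0.7],[-11.8,-8.5,-0.7],[-11.8,-8.5,-0.7],[-11.8,-8.5,-0.7],[-11.8,-8.5,-0.7],[-11.8,-8.5,-0.7],[-11.8,-8.5,-0.7],[-11.8,-8.5,-0.7]],"angular":[[0,0,1.7],[0,0,3.4],[0,0,5.1],[0,0,6.8],[0,0,8.5],[0,0,10.2],[0,0,11.3],[0,0,11.3],[0,0,11.3],[0,0,11.3]],"hand":[-0.2,-0.2,-0.2,-0.2,-0.2,-0.2,-0.2,-0.2,-0.2,-0.2]}' 40; python3 -c "
from h import *
go((.603,.127,.13),np.pi/2)"
```

```text
time_s: 1.5
tcp_pos: [0.429, 0.2704, 0.2488]
ee_rot: [-3.142, -0.0, 1.572]
force: [0.0, 0.4, -0.1]
finger_gap: 0.0513
t 1.5 dp [-5.75  6.95  4.75] ang [-0.   -0.    0.01]
```

```bash
python3 -m handwheel '{"delta_pos":[[-2,2.3,2],[-4,4.6,3],[-5.7,6.9,4],[-5.75,6.95,4.7],[-5.75,6.95,5.5],[-5.75,6.95,6.2],[-5.75,6.95,6.85],[-5.75,6.95,6.85],[-5.75,6.95,6.85],[-5.75,6.95,6.85],[-5.75,6.95,6.85],[-5.75,6.95,6.85],[-5.75,6.95,6.85],[-5.75,6.95,6.85]],"angular":[[0,0,0],[0,0,0],[0,0,0],[0,0,0],[0,0,0],[0,0,0],[0,0,0],[0,0,0],[0,0,0],[0,0,0],[0,0,0],[0,0,0],[0,0,0],[0,0,0]],"hand":[-0.2,-0.2,-0.2,-0.2,-0.2,-0.2,-0.2,-0.2,-0.2,1,1,1,1,1]}' 60; python3 -c "
from h import *
snap('side','s1.png')
go((.4602,.1226,.16),np.pi/2)
go((.4602,.1226,.073),np.pi/2)"
```

```text
time_s: 3.25
tcp_pos: [0.6031, 0.126, 0.0783]
ee_rot: [3.141, -0.0, 1.569]
force: [-1.5, 0.7, 6.2]
finger_gap: 0.0181
t 3.3 dp [-0.14 -5.71 -3.27] ang [ 0.01 -0.   -0.01]
t 3.3 dp [-0.14 -5.72  0.21] ang [ 0.01 -0.   -0.01]
```

```bash
python3 -m handwheel '{"delta_pos":[[0,0,-0.4],[0,0,-1],[0,0,-2],[0,0,-3.3],[0,0,-3.3],[0,0,-3.3]],"angular":[[0,0,0],[0,0,0],[0,0,0],[0,0,0],[0,0,0],[0,0,0]],"hand":[1,1,1,1,1,1]}' 60; python3 -c "
from h import *
c=snap('side'); cv2.imwrite('pics/s2.png',c['frame'][60:260,160:440].repeat(2,0).repeat(2,1))
go((.4602,.1226,.16),np.pi/2)
go((.4602,.1226,.073),np.pi/2)"
```

```text
time_s: 4.05
tcp_pos: [0.6026, 0.1259, 0.1601]
ee_rot: [3.142, -0.0, 1.569]
force: [0.2, -0.0, -1.0]
finger_gap: 0.018
t 4.1 dp [-0.14 -5.69 -0.01] ang [-0.01  0.   -0.01]
t 4.1 dp [-0.14 -5.69  3.47] ang [-0.01  0.   -0.01]
```

View pics/s2.png

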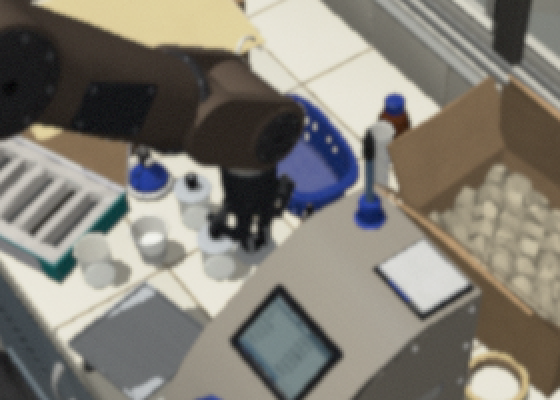

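The lid is held: its rim shows under the fingers at about (260,240), and the gap is steady at 18 mm. Now I'll place it in slot B.

```bash
python3 -m handwheel '{"delta_pos":[[0,-2,0],[-0.1,-4,0],[-0.15,-5.7,0],[-0.15,-5.7,0],[-0.15,-5.7,1.5],[-0.15,-5.7,2.5],[-0.15,-5.7,3.1],[-0.15,-5.7,3.4],[-0.15,-5.7,3.42],[-0.15,-5.7,3.42]],"angular":[[0,0,0],[0,0,0],[0,0,0],[0,0,0],[0,0,0],[0,0,0],[0,0,0],[0,0,0],[0,0,0],[0,0,0]],"hand":[1,1,1,1,1,1,1,1,1,1]}' 60
python3 -m handwheel '{"delta_pos":[[0,0,0],[0,0,0],[0,0,0],[0,0,-1],[0,0,-2.5],[0,0,-4]],"angular":[[0,0,0],[0,0,0],[0,0,0],[0,0,0],[0,0,0],[0,0,0]],"hand":[-0.2,-0.2,-0.2,-0.2,-0.2,-0.2]}' 60; python3 -c "
from h import *
c=snap('top');P=cloud(c)
print('lid1,2',circ(P,(.626,.342),.060,.085,.04),circ(P,(.6,.237),.060,.085,.04))
go((.600,.237,.11),np.pi/2)
go((.600,.237,.078),np.pi/2)"
```

```text
time_s: 5.35
tcp_pos: [0.4607, 0.1224, 0.0749]
ee_rot: [3.141, -0.0, 1.569]
force: [0.1, -0.2, 0.5]
finger_gap: 0.0178
time_s: 6.1
tcp_pos: [0.4602, 0.1223, 0.1757]
ee_rot: [-3.141, -0.0, 1.569]
force: [-0.1, -0.6, -0.1]
finger_gap: 0.0513
lid1,2 (array([0.626, 0.343]), 0.030510330572724342, 394, array([0.626, 0.342], dtype=float32)) (array([0.601, 0.238]), 0.030512437224388123, 403, array([0.6  , 0.238], dtype=float32))
t 6.15 dp [4.58 5.51 2.83] ang [ 0.05 -0.01 -0.01]
t 6.15 dp [4.58 5.5  4.11] ang [ 0.05 -0.01 -0.01]
```

```bash
python3 -m handwheel '{"delta_pos":[[1.5,1.8,0],[3,3.6,0.5],[4.5,5.5,1.5],[4.58,5.5,2.8],[4.58,5.5,3.5],[4.58,5.5,4.1],[4.58,5.5,4.1],[4.58,5.5,4.1],[4.58,5.5,4.1],[4.58,5.5,4.1],[4.58,5.5,4.1],[4.58,5.5,3.6],[4.58,5.5,2.8],[4.58,5.5,1.8],[4.58,5.5,0.8],[4.58,5.5,0.8]],"angular":[[0,0,0],[0,0,0],[0,0,0],[0,0,0],[0,0,0],[0,0,0],[0,0,0],[0,0,0],[0,0,0],[0,0,0],[0,0,0],[0,0,0],[0,0,0],[0,0,0],[0,0,0],[0,0,0]],"hand":[-0.2,-0.2,-0.2,-0.2,-0.2,-0.2,-0.2,1,1,1,1,1,1,1,1,1]}' 70
python3 -m handwheel '{"delta_pos":[[-0.6,-2,0],[-1.2,-4,0],[-1.75,-6.1,0],[-1.75,-6.1,0],[-1.75,-6.1,1.5],[-1.75,-6.1,2.5],[-1.75,-6.1,3.1],[-1.75,-6.1,3.45],[-1.75,-6.1,3.5],[-1.75,-6.1,3.5]],"angular":[[0,0,0],[0,0,0],[0,0,0],[0,0,0],[0,0,0],[0,0,0],[0,0,0],[0,0,0],[0,0,0],[0,0,0]],"hand":[1,1,1,1,1,1,1,1,1,1]}' 70
```

```text
time_s: 8.15
tcp_pos: [0.5986, 0.2368, 0.1568]
ee_rot: [3.138, -0.001, 1.569]
force: [-1.3, 0.9, -0.5]
finger_gap: 0.0175
time_s: 9.4
tcp_pos: [0.4456, 0.1931, 0.0694]
ee_rot: [3.14, -0.0, 1.57]
force: [-10.3, -5.9, 41.8]
finger_gap: 0.0179
```

```bash
python3 -m handwheel '{"delta_pos":[[0,0,0],[0,0,0],[0,0,0],[0,0,-1],[0,0,-2.5],[0,0,-4]],"angular":[[0,0,0],[0,0,0],[0,0,0],[0,0,0],[0,0,0],[0,0,0]],"hand":[-0.2,-0.2,-0.2,-0.2,-0.2,-0.2]}' 70; python3 -c "
from h import *
c=snap('top');P=cloud(c)
print('lid1',circ(P,(.626,.342),.060,.085,.04),'b4',circ(P,(.444,.336),.055,.085,.035))
go((.626,.342,.11),np.pi/2)
go((.626,.342,.078),np.pi/2)"
```

```text
time_s: 10.15
tcp_pos: [0.4453, 0.1931, 0.1678]
ee_rot: [-3.141, 0.0, 1.569]
force: [0.5, 0.2, -0.1]
finger_gap: 0.0513
lid1 (array([0.627, 0.343]), 0.030237864702939987, 394, array([0.626, 0.342], dtype=float32)) b4 None
t 10.2 dp [5.94 7.15 2.52] ang [ 0.05 -0.01 -0.01]
t 10.2 dp [5.94 7.14 3.8 ] ang [ 0.05 -0.01 -0.01]
```

The last placing pressed harder than I wanted (42 N), so I'll set heights absolutely from here on. Lid 1 is next.

```bash
python3 -m handwheel '{"delta_pos":[[1.6,2,0],[3.2,4,0.3],[4.8,6,0.8],[5.95,7.15,1.8],[5.95,7.15,2.7],[5.95,7.15,3.4],[5.95,7.15,3.75],[5.95,7.15,3.75],[5.95,7.15,3.75],[5.95,7.15,3.75],[5.95,7.15,3.75],[5.95,7.15,3.75],[5.95,7.15,3.3],[5.95,7.15,2.5],[5.95,7.15,1.5],[5.95,7.15,0.3],[5.95,7.15,0.3],[5.95,7.15,0.3]],"angular":[[0,0,0],[0,0,0],[0,0,0],[0,0,0],[0,0,0],[0,0,0],[0,0,0],[0,0,0],[0,0,0],[0,0,0],[0,0,0],[0,0,0],[0,0,0],[0,0,0],[0,0,0],[0,0,0],[0,0,0],[0,0,0]],"hand":[-0.2,-0.2,-0.2,-0.2,-0.2,-0.2,-0.2,-0.2,1,1,1,1,1,1,1,1,1,1]}' 70
python3 -c "
from h import *
go((.3984,.1472,.074),np.pi/2)"
```

```text
time_s: 12.45
tcp_pos: [0.6241, 0.3415, 0.1595]
ee_rot: [-3.141, 0.0, 1.57]
force: [0.2, 0.5, -0.4]
finger_gap: 0.0178
t 12.45 dp [-7.79 -9.02  3.42] ang [-0.    0.   -0.01]
```

```bash
python3 -m handwheel '{"delta_pos":[[-1.5,-1.8,0],[-3,-3.6,0],[-4.5,-5.3,0],[-6.2,-7.2,0],[-7.8,-9,0],[-7.8,-9,0],[-7.8,-9,1.5],[-7.8,-9,2.5],[-7.8,-9,3.1],[-7.8,-9,3.35],[-7.8,-9,3.35],[-7.8,-9,3.35]],"angular":[[0,0,0],[0,0,0],[0,0,0],[0,0,0],[0,0,0],[0,0,0],[0,0,0],[0,0,0],[0,0,0],[0,0,0],[0,0,0],[0,0,0]],"hand":[1,1,1,1,1,1,1,1,1,1,1,1]}' 70
```

```text
time_s: 13.95
tcp_pos: [0.3995, 0.1471, 0.0762]
ee_rot: [3.141, -0.0, 1.57]
force: [-0.6, -0.4, -0.4]
finger_gap: 0.0178
```

```bash
python3 -m handwheel '{"delta_pos":[[0,0,0.1],[0,0,0.1],[0,0,0.1],[0,0,0.1],[0,0,0.1],[0,0,-1],[0,0,-2.5],[0,0,-5],[0,-0.5,-7],[-3,0,-7],[-5,0,-7],[-5,0,-7]],"angular":[[0,0,0],[0,0,0],[0,0,0],[0,0,0],[0,0,0],[0,0,0],[0,0,0],[0,0,0],[0,0,0],[0,0,0],[0,0,0],[0,0,0]],"hand":[1,1,-0.2,-0.2,-0.2,-0.2,-0.2,-0.2,-0.6,-0.6,-0.6,-0.6]}' 70
python3 -c "
from h import *
c=snap('top','t3.png');P=cloud(c)
for n,s in dict(b1=(.626,.343),b2=(.6,.238),b3=(.604,.127),b4=(.444,.336),cup=(.532,.32)).items(): print(n,circ(P,s,.055,.085,.045))
a=np.radians(11.1);r=np.array([[np.cos(a),np.sin(a)],[-np.sin(a),np.cos(a)]])
for s in[(.4464,.1932),(.4602,.1226),(.3984,.1472)]:
    q=circ(P,s,.064,.08,.032); print('lid',q[0],q[1],'rack',r@(q[3]-[.418,.151]),q[2], P[(np.hypot(P[...,0]-s[0],P[...,1]-s[1])<.012)][:,2].max())
f=c['frame'][190:340,100:300];cv2.imwrite('pics/t3c.png',cv2.resize(f,(800,600),interpolation=cv2.INTER_CUBIC))
"
```

```text
time_s: 15.45
tcp_pos: [0.3991, 0.0188, 0.2509]
ee_rot: [3.141, 0.0, 1.564]
force: [0.5, 0.9, 0.7]
finger_gap: 0.0683
b1 (array([0.627, 0.342]), 0.028196994215250015, 136, array([0.628, 0.347], dtype=float32))
b2 (array([0.601, 0.239]), 0.028200022876262665, 119, array([0.603, 0.244], dtype=float32))
b3 (array([0.604, 0.129]), 0.02780400775372982, 110, array([0.607, 0.132], dtype=float32))
b4 (array([0.444, 0.336]), 0.028086243197321892, 132, array([0.444, 0.34 ], dtype=float32))
cup (array([0.531, 0.319]), 0.031865738332271576, 163, array([0.533, 0.325], dtype=float32))
lid [0.447 0.193] 0.031827908009290695 rack [0.036 0.036] 384 0.10077949041453699
lid [0.461 0.123] 0.031985774636268616 rack [ 0.041 -0.036] 327 0.09802562285507088
lid [0.401 0.156] 0.029811184853315353 rack [-0.013  0.014] 171 0.10174081679285661
```

View pics/t3c.png

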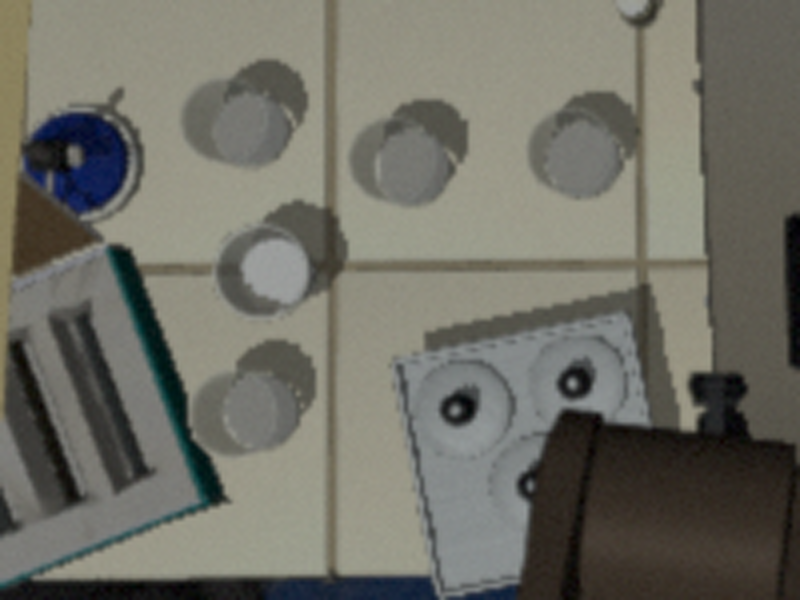

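All three lids lie flat on the rack: knobs at about (458,408), (575,382) and (527,485) in the crop, the last partly hidden by the arm. The beakers are open and the cup is unmoved. Next is the beaker at (.604,.129).

```bash
python3 -m handwheel '{"delta_pos":[[1.1,2,0],[2.2,4,0],[3.3,6,1],[4.4,8.2,2.5],[4.4,8.2,5],[4.4,8.2,7],[4.4,8.2,8],[4.4,8.2,8.75],[4.4,8.2,8.75],[4.4,8.2,8.75],[4.4,8.2,8.75],[4.4,8.2,8.75],[4.4,8.2,8.75],[4.4,8.2,8.75]],"angular":[[0,0,0],[0,0,0],[0,0,0],[0,0,0],[0,0,0],[0,0,0],[0,0,0],[0,0,0],[0,0,0],[0,0,0],[0,0,0],[0,0,0],[0,0,0],[0,0,0]],"hand":[-0.65,-0.65,-0.65,-0.65,-0.65,-0.65,-0.65,-0.65,-0.65,1,1,1,1,1]}' 40
python3 -m handwheel '{"delta_pos":[[0,0,-0.5],[0,0,-1],[0,0,-1.5],[0,0,-2],[0,0,-2]],"angular":[[0,0,0],[0,0,0],[0,0,0],[0,0,0],[0,0,0]],"hand":[1,1,1,1,1]}' 40
python3 -c "
from h import *
go((.47,.10,.40),np.radians(90));go((.47,-.25,.40),np.radians(87));go((.544,-.3385,.40),np.radians(87))"
```

```text
time_s: 17.25
tcp_pos: [0.6048, 0.1319, 0.0334]
ee_rot: [3.139, -0.0, 1.569]
force: [-0.1, 1.1, 7.7]
finger_gap: 0.0542
time_s: 17.88
tcp_pos: [0.6046, 0.1317, 0.0833]
ee_rot: [3.14, -0.0, 1.57]
force: [-0.5, 0.9, -0.2]
finger_gap: 0.0537
t 17.88 dp [ -1.27  -5.36 -12.68] ang [ 0.02 -0.   -0.01]
t 17.88 dp [-15.27  -5.34 -12.68] ang [ 0.02 -0.    0.49]
t 17.88 dp [-18.81  -2.38 -12.68] ang [ 0.02 -0.    0.49]
```

```bash
python3 -m handwheel '{"delta_pos":[[0,0,-2.2],[0,0,-4.4],[0,-0.5,-6.6],[-0.3,-1.5,-8.8],[-0.8,-3.5,-11],[-1.3,-5.3,-12.7],[-3.5,-5.3,-12.7],[-5.7,-5.3,-12.7],[-7.9,-5.3,-12.7],[-10.1,-5.3,-12.7],[-12.3,-5.3,-12.7],[-14.5,-5.3,-12.7],[-16.2,-4.4,-12.7],[-17.6,-3.4,-12.7],[-18.8,-2.4,-12.7],[-18.8,-2.4,-12.7],[-18.8,-2.4,-12.7],[-18.8,-2.4,-12.7]],"angular":[[0,0,0],[0,0,0],[0,0,0],[0,0,0],[0,0,0],[0,0,0],[0,0,0.5],[0,0,0.5],[0,0,0.5],[0,0,0.5],[0,0,0.5],[0,0,0.5],[0,0,0.5],[0,0,0.5],[0,0,0.5],[0,0,0.5],[0,0,0.5],[0,0,0.5]],"hand":[1,1,1,1,1,1,1,1,1,1,1,1,1,1,1,1,1,1]}' 40
python3 -c "
from h import *
snap('side','s4.png')
go((.544,-.3385,.0375),np.radians(87))"
```

```text
time_s: 20.12
tcp_pos: [0.5432, -0.3375, 0.3999]
ee_rot: [3.141, 0.0, 1.518]
force: [0.2, -0.4, -1.5]
finger_gap: 0.0542
t 20.18 dp [-0.03  0.03 14.5 ] ang [ 0.    0.   -0.01]
```

```bash
python3 -m handwheel '{"delta_pos":[[0,0,2.4],[0,0,4.8],[0,0,7.2],[0,0,9.6],[0,0,11.5],[0,0,12.8],[0,0,13.7],[0,0,14.2],[0,0,14.4],[0,0,14.4]],"angular":[[0,0,0],[0,0,0],[0,0,0],[0,0,0],[0,0,0],[0,0,0],[0,0,0],[0,0,0],[0,0,0],[0,0,0]],"hand":[1,1,1,1,1,1,1,1,1,1]}' 40
python3 -c "
from h import *
c=snap('side')
cv2.imwrite('pics/s5.png',cv2.resize(c['frame'][280:440,290:450],(600,600)))
go((.544,-.3385,.0375),np.radians(87))"
```

```text
time_s: 21.42
tcp_pos: [0.5437, -0.3383, 0.0401]
ee_rot: [3.141, 0.0, 1.517]
force: [0.2, 0.1, 0.0]
finger_gap: 0.0542
t 21.48 dp [-0.    0.01  0.11] ang [ 0.01  0.01 -0.01]
```

View pics/s5.png

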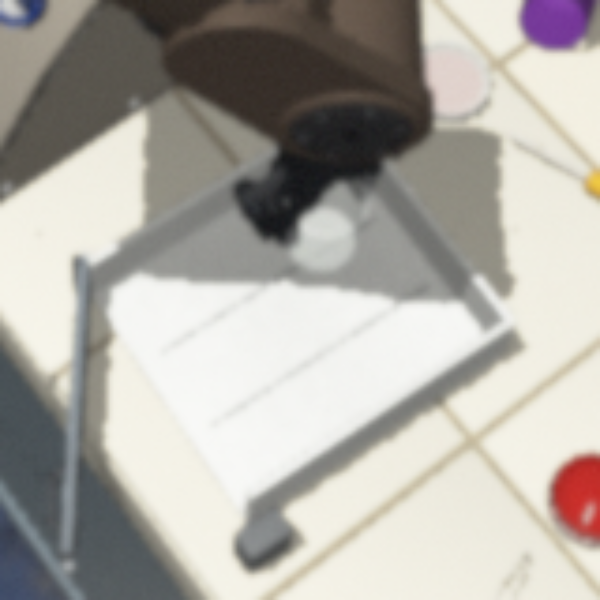

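The side crop shows the beaker upright in the gripper inside the bay's rear-left quarter, about (325,240). I'll release it.

```bash
python3 -m handwheel '{"delta_pos":[[0,0,0.1],[0,0,0.1],[0,0,0.1],[0,0,0.1],[0,0,-0.5],[0,0,-1.5],[0,0,-3.5],[0,0,-5.9],[0,0,-8.3],[0,0,-10.7],[0,0,-13],[0,0,-14.4],[0,0,-14.4]],"angular":[[0,0,0],[0,0,0],[0,0,0],[0,0,0],[0,0,0],[0,0,0],[0,0,0],[0,0,0],[0,0,0],[0,0,0],[0,0,0],[0,0,0],[0,0,0]],"hand":[1,-0.5,-0.5,-0.5,-0.5,-0.5,-0.5,-0.65,-0.65,-0.65,-0.65,-0.65,-0.65]}' 40
cat > look.py <<'E'
from h import *
import sys
c=snap('top');P=cloud(c)
for n,s in dict(b1=(.627,.342),b2=(.601,.239),b3=(.604,.129),b4=(.444,.336),cup=(.532,.319)).items():
    q=circ(P,s,.055,.085,.05); print(n,None if q is None else (q[0],q[1],q[2]))
a=np.radians(-3);r=np.array([[np.cos(a),np.sin(a)],[-np.sin(a),np.cos(a)]])
d=(P[...,:2]-[.497,-.374])@r.T; m=(abs(d[...,0])<.085)&(abs(d[...,1])<.075)&(P[...,2]>.06)&(P[...,2]<.09)
for s in[(.544,-.3385),(.54,-.414),(.454,-.334),(.450,-.4095)]:
    q=circ(P,s,.064,.09,.038)
    if q is not None: print('bay',r@(q[0]-[.497,-.374]),q[1],q[2])
E
python3 look.py
python3 -c "
from h import *
go((.47,-.25,.40),np.radians(90));go((.47,.1,.40),np.radians(90));go((.601,.239,.2),np.radians(90));go((.601,.239,.033),np.radians(90))"
```

```text
time_s: 23.1
tcp_pos: [0.5435, -0.3382, 0.4037]
ee_rot: [3.136, 0.003, 1.517]
force: [0.9, 0.3, 0.1]
finger_gap: 0.0705
b1 (array([0.625, 0.343]), 0.028115736320614815, 132)
b2 (array([0.6  , 0.239]), 0.027575789019465446, 117)
b3 None
b4 (array([0.444, 0.336]), 0.028194885700941086, 134)
cup (array([0.532, 0.319]), 0.0310777947306633, 158)
bay [0.048 0.037] 0.02694493718445301 47
t 23.15 dp [ 3.36 -3.11  0.04] ang [ 0.02  0.01 -0.51]
t 23.15 dp [17.34 -3.87  0.02] ang [ 0.02  0.01 -0.51]
t 23.15 dp [23.18  1.05  8.02] ang [ 0.02  0.01 -0.51]
t 23.15 dp [23.19  1.04 14.7 ] ang [ 0.02  0.01 -0.51]
```

```bash
python3 -m handwheel '{"delta_pos":[[2,-1.8,0],[3.4,-3.1,0],[5.8,-3.2,0],[8.2,-3.4,0],[10.6,-3.5,0],[13,-3.6,0],[15.4,-3.8,0],[17.3,-3.9,0],[19,-2.2,1.5],[21,-0.5,3.5],[23.2,1.05,5.5],[23.2,1.05,8],[23.2,1.05,10.3],[23.2,1.05,12.4],[23.2,1.05,13.8],[23.2,1.05,14.65],[23.2,1.05,14.65],[23.2,1.05,14.65]],"angular":[[0,0,0],[0,0,0],[0,0,-0.5],[0,0,-0.5],[0,0,-0.5],[0,0,-0.5],[0,0,-0.5],[0,0,-0.5],[0,0,-0.5],[0,0,-0.5],[0,0,-0.5],[0,0,-0.5],[0,0,-0.5],[0,0,-0.5],[0,0,-0.5],[0,0,-0.5],[0,0,-0.5],[0,0,-0.5]],"hand":[-0.65,-0.65,-0.65,-0.65,-0.65,-0.65,-0.65,-0.65,-0.65,-0.65,-0.65,-0.65,-0.65,-0.65,-0.65,-0.65,-0.65,-0.65]}' 40
python3 -m handwheel '{"delta_pos":[[0,0,0],[0,0,0],[0,0,0],[0,0,0],[0,0,0],[0,0,-0.5],[0,0,-1],[0,0,-2],[0,0,-2]],"angular":[[0,0,0],[0,0,0],[0,0,0],[0,0,0],[0,0,0],[0,0,0],[0,0,0],[0,0,0],[0,0,0]],"hand":[1,1,1,1,1,1,1,1,1]}' 40
python3 -c "
from h import *
go((.47,.10,.40),np.radians(90));go((.47,-.25,.40),np.radians(87));go((.54,-.414,.40),np.radians(87))"
```

```text
time_s: 25.4
tcp_pos: [0.601, 0.2395, 0.0341]
ee_rot: [3.141, -0.0, 1.569]
force: [-0.5, -0.3, -0.6]
finger_gap: 0.0705
time_s: 26.52
tcp_pos: [0.6019, 0.2398, 0.0858]
ee_rot: [3.138, -0.001, 1.569]
force: [-0.2, 0.5, -0.0]
finger_gap: 0.0542
t 26.52 dp [ -5.58  -5.22 -12.6 ] ang [ 0.04 -0.01 -0.01]
t 26.52 dp [-19.58  -5.2  -12.61] ang [ 0.04 -0.01  0.49]
t 26.52 dp [-26.14  -2.39 -12.61] ang [ 0.04 -0.01  0.49]
```

```bash
python3 -m handwheel '{"delta_pos":[[0,0,-2.4],[0,0,-4.8],[-0.5,-0.5,-7.2],[-2,-2,-9.2],[-4,-4,-11.2],[-5.6,-5.2,-12.6],[-8,-5.2,-12.6],[-10.4,-5.2,-12.6],[-12.8,-5.2,-12.6],[-15.2,-5.2,-12.6],[-17.6,-5.2,-12.6],[-19.6,-5.2,-12.6],[-21.8,-4.2,-12.6],[-24,-3.3,-12.6],[-26.1,-2.4,-12.6],[-26.1,-2.4,-12.6],[-26.1,-2.4,-12.6],[-26.1,-2.4,-12.6]],"angular":[[0,0,0],[0,0,0],[0,0,0],[0,0,0],[0,0,0],[0,0,0],[0,0,0.5],[0,0,0.5],[0,0,0.5],[0,0,0.5],[0,0,0.5],[0,0,0.5],[0,0,0.5],[0,0,0.5],[0,0,0.5],[0,0,0.5],[0,0,0.5],[0,0,0.5]],"hand":[1,1,1,1,1,1,1,1,1,1,1,1,1,1,1,1,1,1]}' 40
python3 -c "
from h import *
go((.54,-.414,.0385),np.radians(87))"
```

```text
time_s: 28.78
tcp_pos: [0.5398, -0.4118, 0.3989]
ee_rot: [3.141, 0.0, 1.518]
force: [0.4, -0.3, -0.3]
finger_gap: 0.0542
t 28.77 dp [-0.08  0.   14.42] ang [ 0.01  0.   -0.  ]
```

```bash
python3 -m handwheel '{"delta_pos":[[0,0,2.4],[0,0,4.8],[0,0,7.2],[0,0,9.6],[0,0,11.5],[0,0,12.8],[0,0,13.6],[0,0,14.1],[-0.05,0,14.35],[-0.05,0,14.35]],"angular":[[0,0,0],[0,0,0],[0,0,0],[0,0,0],[0,0,0],[0,0,0],[0,0,0],[0,0,0],[0,0,0],[0,0,0]],"hand":[1,1,1,1,1,1,1,1,1,1]}' 40
python3 -m handwheel '{"delta_pos":[[0,0,0.1],[0,0,0.1],[0,0,0.1],[0,0,0.1],[0,0,-0.5],[0,0,-1.5],[0,0,-3.5],[0,0,-5.9],[0,0,-8.3],[0,0,-10.7],[0,0,-13],[0,0,-14.4],[0,0,-14.4]],"angular":[[0,0,0],[0,0,0],[0,0,0],[0,0,0],[0,0,0],[0,0,0],[0,0,0],[0,0,0],[0,0,0],[0,0,0],[0,0,0],[0,0,0],[0,0,0]],"hand":[1,-0.5,-0.5,-0.5,-0.5,-0.5,-0.5,-0.65,-0.65,-0.65,-0.65,-0.65,-0.65]}' 40
python3 look.py
```

```text
time_s: 30.02
tcp_pos: [0.5401, -0.4144, 0.04]
ee_rot: [3.141, 0.0, 1.517]
force: [-0.0, 0.0, 0.3]
finger_gap: 0.0541
time_s: 31.65
tcp_pos: [0.5399, -0.4141, 0.4038]
ee_rot: [3.137, 0.004, 1.517]
force: [-0.3, 0.1, -0.5]
finger_gap: 0.0705
b1 (array([0.626, 0.343]), 0.028465455397963524, 139)
b2 None
b3 None
b4 (array([0.445, 0.336]), 0.028320152312517166, 130)
cup (array([0.532, 0.319]), 0.03134690597653389, 161)
bay [0.046 0.034] 0.028031041845679283 103
bay [ 0.045 -0.039] 0.02811937965452671 99
```

```bash
python3 -c "
from h import *
go((.47,-.25,.40),np.radians(87));go((.47,.1,.40),np.radians(90));go((.444,.336,.2),np.radians(120));go((.444,.336,.033),np.radians(120))"
```

```text
t 31.7 dp [ 6.4  -3.14  0.03] ang [ 0.02  0.02 -0.01]
t 31.7 dp [20.38 -3.89  0.01] ang [ 0.02  0.02 -0.51]
t 31.7 dp [29.76 -5.45  7.99] ang [ 0.01  0.02 -5.51]
t 31.7 dp [29.77 -5.46 14.67] ang [ 0.01  0.02 -5.51]
```

```bash
python3 -m handwheel '{"delta_pos":[[2.1,-1,0],[4.3,-2.1,0],[6.4,-3.1,0],[8.8,-3.3,0],[11.2,-3.4,0],[13.6,-3.5,0],[16,-3.6,0],[18.4,-3.8,0],[20.4,-3.9,0],[22.7,-4.3,0],[25,-4.7,0.5],[27.3,-5,1.5],[29.75,-5.45,3],[29.75,-5.45,5],[29.75,-5.45,7],[29.75,-5.45,7],[29.75,-5.45,7]],"angular":[[0,0,0],[0,0,0],[0,0,0],[0,0,0],[0,0,0],[0,0,0],[0,0,-1],[0,0,-2],[0,0,-3],[0,0,-4],[0,0,-5],[0,0,-5.5],[0,0,-5.5],[0,0,-5.5],[0,0,-5.5],[0,0,-5.5],[0,0,-5.5]],"hand":[-0.65,-0.65,-0.65,-0.65,-0.65,-0.65,-0.65,-0.65,-0.65,-0.65,-0.65,-0.65,-0.65,-0.65,-0.65,-0.65,-0.65]}' 40
python3 -c "
from h import *
go((.444,.336,.033),np.radians(120))"
```

```text
time_s: 33.83
tcp_pos: [0.4443, 0.336, 0.226]
ee_rot: [3.14, -0.0, 2.093]
force: [0.8, 0.0, 0.2]
finger_gap: 0.0704
t 33.83 dp [ 0.01 -0.02  7.72] ang [ 0.01 -0.   -0.02]
```

```bash
python3 -m handwheel '{"delta_pos":[[0,0,2.2],[0,0,4.4],[0,0,6],[0,0,7],[0,0,7.65],[0,0,7.65],[0,0,7.65],[0,0,7.65],[0,0,7.65],[0,0,7.65],[0,0,7.65],[0,0,7],[0,0,5.7],[0,0,5.7]],"angular":[[0,0,0],[0,0,0],[0,0,0],[0,0,0],[0,0,0],[0,0,0],[0,0,0],[0,0,0],[0,0,0],[0,0,0],[0,0,0],[0,0,0],[0,0,0],[0,0,0]],"hand":[-0.65,-0.65,-0.65,-0.65,-0.65,-0.65,1,1,1,1,1,1,1,1]}' 40
python3 -c "
from h import *
go((.47,.10,.40),np.radians(90));go((.47,-.25,.40),np.radians(87));go((.454,-.334,.40),np.radians(87))"
```

```text
time_s: 35.58
tcp_pos: [0.4448, 0.3365, 0.0852]
ee_rot: [3.137, -0.0, 2.093]
force: [-0.6, 0.9, -1.1]
finger_gap: 0.0542
t 35.58 dp [ -8.7   -3.78 -12.61] ang [ 0.05 -0.01  4.99]
t 35.58 dp [-20.83 -10.77 -12.65] ang [ 0.05 -0.01  5.49]
t 35.58 dp [-23.43 -13.   -12.66] ang [ 0.05 -0.01  5.49]
```

```bash
python3 -m handwheel '{"delta_pos":[[0,0,-2.4],[0,0,-4.8],[-0.6,-0.3,-7],[-2.2,-1,-8.8],[-4.2,-1.9,-10.6],[-6.3,-2.8,-12],[-8.7,-3.8,-12.6],[-10.7,-5,-12.6],[-12.7,-6.1,-12.6],[-14.8,-7.3,-12.6],[-16.8,-8.5,-12.6],[-18.8,-9.6,-12.6],[-20.8,-10.8,-12.6],[-22.1,-11.9,-12.6],[-23.45,-13,-12.6],[-23.45,-13,-12.6],[-23.45,-13,-12.6],[-23.45,-13,-12.6]],"angular":[[0,0,0],[0,0,0],[0,0,0],[0,0,1],[0,0,2],[0,0,3],[0,0,4],[0,0,5],[0,0,5.5],[0,0,5.5],[0,0,5.5],[0,0,5.5],[0,0,5.5],[0,0,5.5],[0,0,5.5],[0,0,5.5],[0,0,5.5],[0,0,5.5]],"hand":[1,1,1,1,1,1,1,1,1,1,1,1,1,1,1,1,1,1]}' 40
python3 -c "
from h import *
go((.454,-.334,.0385),np.radians(87))"
```

```text
time_s: 37.83
tcp_pos: [0.4547, -0.3334, 0.3973]
ee_rot: [3.141, -0.0, 1.518]
force: [-0.0, -0.8, -0.3]
finger_gap: 0.0544
t 37.83 dp [-0.03 -0.03 14.35] ang [ 0. -0. -0.]
```

```bash
python3 -m handwheel '{"delta_pos":[[0,0,2.4],[0,0,4.8],[0,0,7.2],[0,0,9.6],[0,0,11.5],[0,0,12.8],[0,0,13.6],[0,0,14.1],[0,0,14.3],[0,0,14.3]],"angular":[[0,0,0],[0,0,0],[0,0,0],[0,0,0],[0,0,0],[0,0,0],[0,0,0],[0,0,0],[0,0,0],[0,0,0]],"hand":[1,1,1,1,1,1,1,1,1,1]}' 40
python3 -m handwheel '{"delta_pos":[[0,0,0.1],[0,0,0.1],[0,0,0.1],[0,0,0.1],[0,0,-0.5],[0,0,-1.5],[0,0,-3.5],[0,0,-5.9],[0,0,-8.3],[0,0,-10.7],[0,0,-13],[0,0,-14.4],[0,0,-14.4]],"angular":[[0,0,0],[0,0,0],[0,0,0],[0,0,0],[0,0,0],[0,0,0],[0,0,0],[0,0,0],[0,0,0],[0,0,0],[0,0,0],[0,0,0],[0,0,0]],"hand":[1,-0.5,-0.5,-0.5,-0.5,-0.5,-0.5,-0.65,-0.65,-0.65,-0.65,-0.65,-0.65]}' 40
python3 look.py
python3 -c "
from h import *
go((.47,-.25,.40),np.radians(87));go((.47,.1,.40),np.radians(90));go((.626,.343,.2),np.radians(58));go((.626,.343,.033),np.radians(58))"
```

```text
time_s: 39.08
tcp_pos: [0.4548, -0.3343, 0.0399]
ee_rot: [3.141, 0.0, 1.517]
force: [-0.6, 0.0, -1.6]
finger_gap: 0.0541
time_s: 40.7
tcp_pos: [0.4545, -0.3343, 0.4032]
ee_rot: [3.137, 0.004, 1.517]
force: [0.4, -0.4, -0.3]
finger_gap: 0.0706
b1 (array([0.626, 0.342]), 0.028716137632727623, 132)
b2 None
b3 None
b4 None
cup (array([0.532, 0.32 ]), 0.031040342524647713, 153)
bay [0.046 0.035] 0.02762271836400032 106
bay [ 0.045 -0.039] 0.02784089557826519 73
bay [-0.043  0.037] 0.028091607615351677 106
t 40.75 dp [3.39 0.45 0.04] ang [ 0.02  0.01 -0.01]
t 40.75 dp [17.37 -0.3   0.02] ang [ 0.02  0.01 -0.51]
t 40.75 dp [27.42  5.39  8.01] ang [0.02 0.01 4.82]
t 40.75 dp [27.43  5.38 14.69] ang [0.02 0.01 4.82]
```

```bash
python3 -m handwheel '{"delta_pos":[[2,0.3,0],[4,0.4,0],[6.3,0.3,0],[8.6,0.2,0],[11,0,0],[13.2,-0.1,0],[15.3,-0.2,0],[17.4,-0.3,0],[19.4,0.8,0],[21.4,2,0.5],[23.4,3.1,1.3],[25.4,4.2,2.2],[27.4,5.4,3.2],[27.4,5.4,5],[27.4,5.4,7],[27.4,5.4,7],[27.4,5.4,7]],"angular":[[0,0,0],[0,0,0],[0,0,0],[0,0,0],[0,0,0],[0,0,0],[0,0,1],[0,0,2],[0,0,3],[0,0,4],[0,0,4.8],[0,0,4.8],[0,0,4.8],[0,0,4.8],[0,0,4.8],[0,0,4.8],[0,0,4.8]],"hand":[-0.65,-0.65,-0.65,-0.65,-0.65,-0.65,-0.65,-0.65,-0.65,-0.65,-0.65,-0.65,-0.65,-0.65,-0.65,-0.65,-0.65]}' 40
python3 -c "
from h import *
go((.626,.343,.033),np.radians(58))"
```

```text
time_s: 42.88
tcp_pos: [0.6266, 0.3425, 0.2263]
ee_rot: [3.141, -0.001, 1.014]
force: [-0.4, -0.8, 0.8]
finger_gap: 0.0705
t 42.88 dp [-0.01 -0.04  7.73] ang [ 0.01 -0.01  0.02]
```

```bash
python3 -m handwheel '{"delta_pos":[[0,0,2.2],[0,0,4.4],[0,0,6],[0,0,7],[0,0,7.65],[0,0,7.65],[0,0,7.65],[0,0,7.65],[0,0,7.65],[0,0,7.65],[0,0,7.65],[0,0,7],[0,0,5.7],[0,0,5.7]],"angular":[[0,0,0],[0,0,0],[0,0,0],[0,0,0],[0,0,0],[0,0,0],[0,0,0],[0,0,0],[0,0,0],[0,0,0],[0,0,0],[0,0,0],[0,0,0],[0,0,0]],"hand":[-0.65,-0.65,-0.65,-0.65,-0.65,-0.65,1,1,1,1,1,1,1,1]}' 40
python3 -c "
from h import *
go((.47,.10,.40),np.radians(90));go((.47,-.25,.40),np.radians(87));go((.450,-.4095,.40),np.radians(87))"
```

```text
time_s: 44.62
tcp_pos: [0.6273, 0.343, 0.0859]
ee_rot: [3.139, -0.004, 1.015]
force: [0.0, -0.0, -0.4]
finger_gap: 0.0537
t 44.62 dp [-11.52  -0.18 -12.62] ang [ 0.04 -0.03 -5.31]
t 44.62 dp [-23.41   7.22 -12.65] ang [ 0.04 -0.03 -4.81]
t 44.62 dp [-29.25   9.91 -12.66] ang [ 0.04 -0.03 -4.81]
```

```bash
python3 -m handwheel '{"delta_pos":[[0,0,-2.4],[0,0,-4.8],[-0.8,0,-7],[-2.8,0,-8.5],[-5,-0.1,-9.8],[-7.2,-0.1,-11],[-9.4,-0.2,-12],[-11.5,-0.2,-12.6],[-13.5,1,-12.6],[-15.5,2.3,-12.6],[-17.5,3.5,-12.6],[-19.5,4.8,-12.6],[-21.4,6,-12.6],[-23.4,7.2,-12.6],[-25.4,8.1,-12.6],[-27.3,9,-12.6],[-29.25,9.9,-12.6],[-29.25,9.9,-12.6],[-29.25,9.9,-12.6],[-29.25,9.9,-12.6]],"angular":[[0,0,0],[0,0,0],[0,0,-0.5],[0,0,-1.5],[0,0,-2.5],[0,0,-3.5],[0,0,-4.5],[0,0,-4.8],[0,0,-4.8],[0,0,-4.8],[0,0,-4.8],[0,0,-4.8],[0,0,-4.8],[0,0,-4.8],[0,0,-4.8],[0,0,-4.8],[0,0,-4.8],[0,0,-4.8],[0,0,-4.8],[0,0,-4.8]],"hand":[1,1,1,1,1,1,1,1,1,1,1,1,1,1,1,1,1,1,1,1]}' 40
python3 -c "
from h import *
go((.450,-.4095,.0385),np.radians(87))"
```

```text
time_s: 47.12
tcp_pos: [0.4504, -0.4082, 0.3974]
ee_rot: [3.141, 0.0, 1.518]
force: [0.5, 1.0, 0.2]
finger_gap: 0.0542
t 47.12 dp [-0.05 -0.02 14.36] ang [ 0.  0. -0.]
```

```bash
python3 -m handwheel '{"delta_pos":[[0,0,2.4],[0,0,4.8],[0,0,7.2],[0,0,9.6],[0,0,11.5],[0,0,12.8],[0,0,13.6],[0,0,14.1],[-0.03,0,14.3],[-0.03,0,14.3]],"angular":[[0,0,0],[0,0,0],[0,0,0],[0,0,0],[0,0,0],[0,0,0],[0,0,0],[0,0,0],[0,0,0],[0,0,0]],"hand":[1,1,1,1,1,1,1,1,1,1]}' 40
python3 -m handwheel '{"delta_pos":[[0,0,0.1],[0,0,0.1],[0,0,0.1],[0,0,0.1],[0,0,-0.5],[0,0,-1.5],[0,0,-3.5],[0,0,-5.9],[0,0,-8.3],[0,0,-10.7],[0,0,-12],[0,0,-12]],"angular":[[0,0,0],[0,0,0],[0,0,0],[0,0,0],[0,0,0],[0,0,0],[0,0,0],[0,0,0],[0,0,0],[0,0,0],[0,0,0],[0,0,0]],"hand":[1,-0.5,-0.5,-0.5,-0.5,-0.5,-0.5,-0.5,-0.5,-0.5,-0.5,-0.5]}' 40
python3 look.py
python3 - <<'E'
from h import *
c=snap('side');t=snap('top')
cv2.imwrite('pics/s8.png',np.hstack([cv2.resize(c['frame'][150:450,190:450],(400,460)),cv2.resize(t['frame'][220:370,200:500],(400,460))]))
P=cloud(t);a=np.radians(11.1);r=np.array([[np.cos(a),np.sin(a)],[-np.sin(a),np.cos(a)]])
for s in[(.4464,.1932),(.4602,.1226),(.3984,.1472)]:
    q=circ(P,s,.064,.08,.032); print('lid',q[1],'rack',r@(q[0]-[.418,.151]),q[2])
E
```

```text
time_s: 48.38
tcp_pos: [0.4504, -0.4101, 0.0401]
ee_rot: [3.141, 0.001, 1.517]
force: [-0.1, 0.1, -0.4]
finger_gap: 0.0538
time_s: 49.88
tcp_pos: [0.4502, -0.4101, 0.3432]
ee_rot: [3.138, 0.004, 1.517]
force: [-0.1, 0.2, -0.7]
finger_gap: 0.0639
b1 None
b2 None
b3 None
b4 None
cup (array([0.531, 0.319]), 0.03138529509305954, 156)
bay [0.046 0.034] 0.02789655141532421 107
bay [ 0.046 -0.039] 0.02760840766131878 111
bay [-0.043  0.037] 0.027753274887800217 108
bay [-0.043 -0.039] 0.02830306999385357 115
lid 0.031515590846538544 rack [0.036 0.036] 381
lid 0.03156569227576256 rack [ 0.037 -0.036] 388
lid 0.031168339774012566 rack [-0.02   0.001] 390
```

View pics/s8.png

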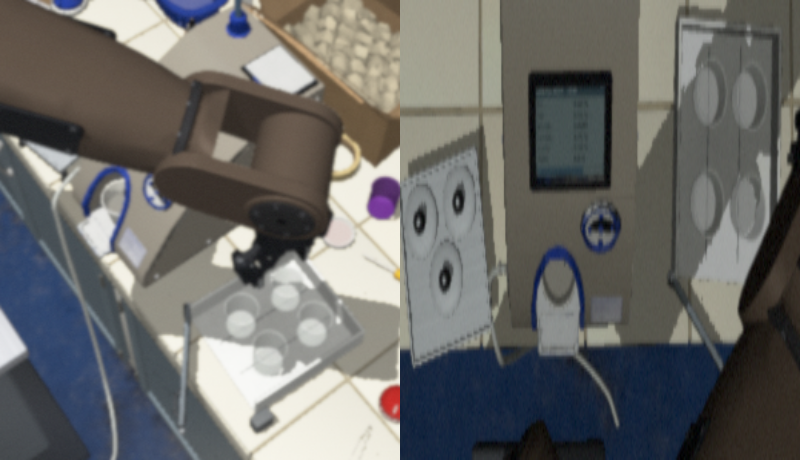

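All four beakers stand in the bay at (±.045, ±.038) and the three lids lie flat on the rack, at about (422,220), (458,200) and (445,280) in the right half of the picture. The cup has not moved. The door is open at about 0.63 rad, with its free edge off to the lower right. I'll shut the fingers, go down outside the door and push.

```bash
python3 -m handwheel '{"delta_pos":[[0.3,-2,0],[0.6,-4,0],[0.9,-6,0],[1.05,-7.6,0],[1.05,-7.6,0],[1.05,-7.6,0],[1.05,-7.6,2],[1.05,-7.6,4],[1.05,-7.6,6],[1.05,-7.6,8],[1.05,-7.6,9],[1.05,-7.6,9],[1.05,-7.6,9]],"angular":[[0,0,0],[0,0,0],[0,0,0],[0,0,0],[0,0,0],[0,0,0],[0,0,0],[0,0,0],[0,0,0],[0,0,0],[0,0,0],[0,0,0],[0,0,0]],"hand":[1,1,1,1,1,1,1,1,1,1,1,1,1]}' 40
python3 - <<'E'
from h import *
c=snap('side');t=snap('top')
cv2.imwrite('pics/s9.png',np.hstack([cv2.resize(c['frame'][280:470,240:430],(400,400),interpolation=cv2.INTER_CUBIC),cv2.resize(t['frame'][220:380,370:530],(400,400),interpolation=cv2.INTER_CUBIC)]))
a=np.radians(-3);r=np.array([[np.cos(a),np.sin(a)],[-np.sin(a),np.cos(a)]])
print(r@(robot.get_state()['tcp_pos'][:2]-[.497,-.374]))
E
```

```text
time_s: 51.65
tcp_pos: [0.2624, -0.374, 0.115]
ee_rot: [3.141, 0.0, 1.518]
force: [0.3, -0.2, 0.8]
finger_gap: 0.0003
[-0.234 -0.012]
```

View pics/s9.png

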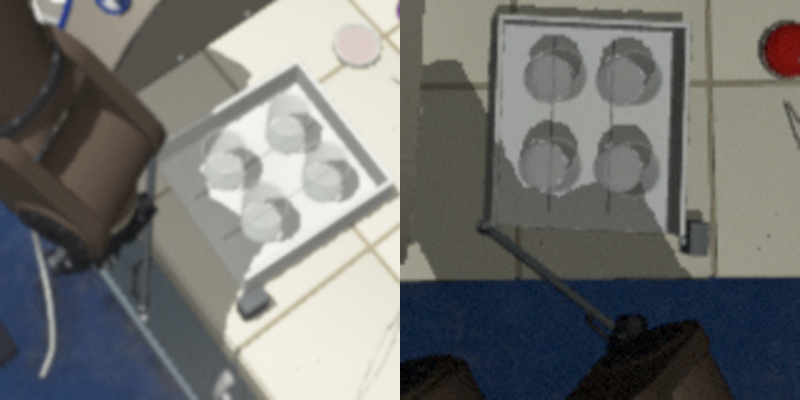

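```bash
python3 - <<'E'
from h import *
t=snap('top');P=cloud(t)
a=np.radians(-3);r=np.array([[np.cos(a),np.sin(a)],[-np.sin(a),np.cos(a)]])
d=(P[...,:2]-[.497,-.374])@r.T
m=(d[...,0]<-.112)&(d[...,0]>-.24)&(abs(d[...,1])<.12)&(abs(P[...,2]-.055)<.012)
p=d[m];vx,vy,x0,y0=cv2.fitLine(p.astype('float32'),cv2.DIST_HUBER,0,.01,.01).ravel()
print(len(p),p.min(0),p.max(0),'angle',np.arctan2(vx,vy)%np.pi,x0,y0)
n=np.array([-vy,vx]);n=n*np.sign(-n[0])
T=r@(robot.get_state()['tcp_pos'][:2]-[.497,-.374]); print('tcp',T,'dist outward',n@(T-[x0,y0]), 'resid',np.std((p-[x0,y0])@n))
E
```

```text
219 [-0.2   -0.118] [-0.112  0.101] angle 0.6073683 -0.15043458 0.036965035
tcp [-0.234 -0.012] dist outward 0.040892098676419145 resid 0.02081151905405603
```

```bash
python3 -m handwheel '{"delta_pos":[[0,0,1.5],[0,0,2.8],[0,0,3.4],[0,0,3.4],[-0.3,0.5,3.4],[-0.5,1,3.4],[-0.75,1.5,3.4],[-1,2,3.4],[-1.25,2.5,3.4],[-1.5,3,3.4],[-1.75,3.4,3.4],[-2,3.8,3.4],[-2.2,4.1,3.4],[-2.25,4.2,3.4],[-2.25,4.2,3.4]],"angular":[[0,0,0],[0,0,0],[0,0,0],[0,0,0],[0,0,0],[0,0,0],[0,0,0],[0,0,0],[0,0,0],[0,0,0],[0,0,0],[0,0,0],[0,0,0],[0,0,0],[0,0,0]],"hand":[1,1,1,1,1,1,1,1,1,1,1,1,1,1,1]}' 40
```

```text
time_s: 53.68
tcp_pos: [0.3637, -0.4356, 0.0295]
ee_rot: [3.141, 0.0, 1.517]
force: [-0.6, 0.5, -0.3]
finger_gap: 0.0
```

```bash
for i in 1; do python3 -m handwheel '{"delta_pos":[[0,0.1,0],[0,0.2,0],[0,0.2,0],[0,0.2,0]],"angular":[[0,0,0],[0,0,0],[0,0,0],[0,0,0]],"hand":[1,1,1,1]}' 40; done
python3 -m handwheel '{"delta_pos":[[0,0.1,0],[0,0.2,0],[0,0.2,0],[0,0.2,0]],"angular":[[0,0,0],[0,0,0],[0,0,0],[0,0,0]],"hand":[1,1,1,1]}' 40
python3 - <<'E'
from h import *
t=snap('top');s=snap('side')
cv2.imwrite('pics/s10.png',np.hstack([cv2.resize(s['frame'][280:470,240:430],(400,400),interpolation=cv2.INTER_CUBIC),cv2.resize(t['frame'][220:380,370:530],(400,400),interpolation=cv2.INTER_CUBIC)]))
E
```

```text
time_s: 54.18
tcp_pos: [0.3669, -0.4355, 0.0295]
ee_rot: [-3.139, -0.001, 1.517]
force: [-15.2, -2.5, 3.9]
finger_gap: -0.0001
time_s: 54.68
tcp_pos: [0.3677, -0.4354, 0.0294]
ee_rot: [-3.133, -0.005, 1.517]
force: [-48.1, -8.6, 14.0]
finger_gap: -0.0003
```

View pics/s10.png

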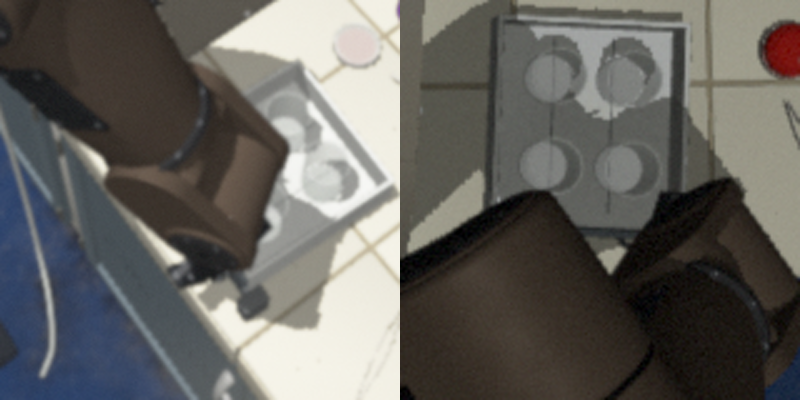

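The tool stopped with the force rising to about 48 N, and the door lies along the bay front, so it looks shut against its stop. I'll back off, lift and verify.

```bash
python3 -m handwheel '{"delta_pos":[[0,-0.3,0],[0,-0.7,0],[0,-1.5,0],[0,-2.5,-1],[0,-2.5,-3],[0,-2.5,-5.4],[1.5,-2.5,-7.8],[3.5,-2.5,-9],[6,-1.5,-9],[8,-0.5,-9],[8,-0.5,-9],[8,-0.5,-9]],"angular":[[0,0,0],[0,0,0],[0,0,0],[0,0,0],[0,0,0],[0,0,0],[0,0,0],[0,0,0],[0,0,0],[0,0,0],[0,0,0],[0,0,0]],"hand":[1,1,1,1,1,1,1,1,1,1,1,1]}' 40
python3 look.py
python3 - <<'E'
from h import *
t=snap('top');s=snap('side');P=cloud(t)
cv2.imwrite('pics/s11.png',np.hstack([cv2.resize(s['frame'][280:470,240:430],(400,400),interpolation=cv2.INTER_CUBIC),cv2.resize(t['frame'][220:380,370:530],(400,400),interpolation=cv2.INTER_CUBIC)]))
a=np.radians(-3);r=np.array([[np.cos(a),np.sin(a)],[-np.sin(a),np.cos(a)]])
for n,X in(('top',P),('side',cloud(s))):
    d=(X[...,:2]-[.497,-.374])@r.T
    m=(d[...,0]<-.09)&(d[...,0]>-.15)&(abs(d[...,1])<.08)&(abs(X[...,2]-.052)<.01)
    p=d[m]
    if len(p)>20:
        k=np.polyfit(p[:,1],p[:,0],1); print(n,len(p),'slope',k,p.min(0),p.max(0))
a=np.radians(11.1);r=np.array([[np.cos(a),np.sin(a)],[-np.sin(a),np.cos(a)]])
for q0 in[(.4464,.1932),(.4602,.1226),(.3984,.1472)]:
    q=circ(P,q0,.064,.08,.032); print('lid',None if q is None else (q[1],r@(q[0]-[.418,.151]),q[2]))
E
```

```text
time_s: 56.28
tcp_pos: [0.3715, -0.2357, 0.2545]
ee_rot: [3.141, 0.0, 1.518]
force: [-0.3, -0.6, -0.5]
finger_gap: 0.0001
b1 None
b2 None
b3 None
b4 None
cup (array([0.532, 0.319]), 0.030767224729061127, 154)
bay [0.046 0.035] 0.027708517387509346 103
bay [ 0.046 -0.039] 0.028217358514666557 112
bay [-0.043  0.037] 0.028141792863607407 108
bay [-0.044 -0.039] 0.028001263737678528 106
top 157 slope [ 0.005 -0.107] [-0.112 -0.079] [-0.104  0.036]
side 269 slope [ 0.007 -0.109] [-0.114 -0.079] [-0.103  0.08 ]
lid (0.031547531485557556, array([0.037, 0.036]), 386)
lid (0.032013069838285446, array([ 0.036, -0.036]), 394)
lid (0.031861089169979095, array([-0.02, -0.  ]), 393)
```

View pics/s11.png

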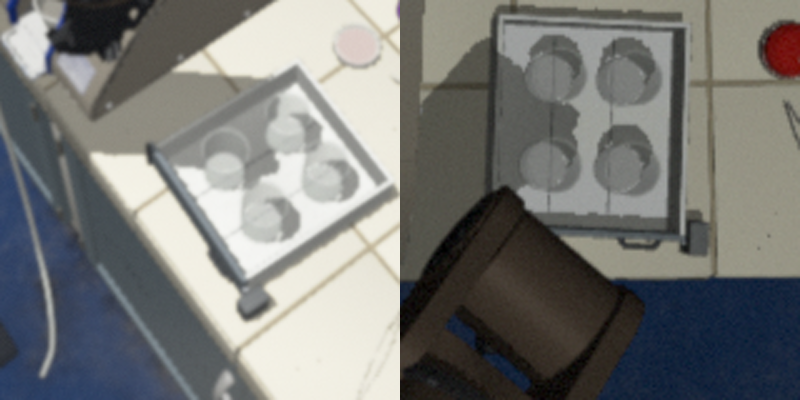

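The door lies flush along the bay front: slope 0.005 to 0.007 rad in both views. All beakers and lids are in place and the arm is clear, so I'll hand in.

```bash
python3 -c "
from h import *
print(robot.get_state()['force'],robot.hand_in())"
```

```text
the job is handed in; nothing more can be done
[-0.325 -0.194 -0.264] None
```

I handed in the finished job at about 56 s, and the last checks all agreed; the hand-in itself reports no verdict. The three lids are on the rack, all four beakers stand upright and open in the bay, and the door is pushed shut.

- **Beakers:** within about 46 mm (bay x) and 39 mm (bay y) of the bay centre, against limits of 80 and 75 mm.
- **Lids:** flat with knobs up, within 37 mm of the rack centre on each axis, against a limit of 62 mm. Only three lids were in the scene.
- **Door:** slope about 0.005 rad in the top view and 0.007 rad in the side view. It stayed flush after I backed the fingers off.
- **Cup:** still where it started, to within about 1 mm.
- **Robot:** clear of everything, with force readings near zero.

Two contacts were firmer than I intended. One lid pressed onto the rack at about 42 N, and the fingers pressed the shut door against its stop at about 48 N. Both went through the fingers, not the arm or gripper body, and stayed well under the 120 N wrist limit. I saw no sign of a knocked beaker or a slackened grip.

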